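# Clamp the pool cue in the repair jig

## Task

Clamp the cue in the repair jig: push the keyhole strap fully home by its upright tab, so its narrow slot goes under the screw head and its nose covers the cue, then turn the knurled thumbscrew clockwise until it seats on the strap and the resistance clearly rises. Stop there, snug but not forced, and let go; leave the bottle, mug and box where they stand.

Things in the scene. Friction and masses are not known exactly. Their poses are not given: they have to be found in the camera images.
- jig: Jig fixed to the table: plywood bed 203 x 120 x 30 mm; a fixed cue shaft, 730 mm long, 17 mm thick, lies in front of the bed along the jig's y axis, 82 mm on the +x side of the screw axis, its top just below the bed's top. Origin on the screw axis at table height, z up, +x the way the strap is pushed home. Two 5 mm high rails on the bed, 73 mm apart, guide the strap along x.
- strap: Loose aluminium strap 180 x 70 x 8 mm, 0.25 kg, lying on the bed, its top 38 mm above the table. Origin in its underside, on the screw axis when home; x axis towards the nose (+95 mm; tail -85 mm). Keyhole: eight-sided opening 46 mm across centred at x = +45 mm, with a 15 mm wide slot running from it towards the tail. The screw's shank stands in it. Starts 28 to 45 mm short of home.
- strap_tab (a point): Centre of the top of the strap's upright grip tab, a 14 mm (x) by 45 mm (y) block standing 34 mm above the strap's top, 75 mm from the strap's origin towards the tail; its top is 72 mm above the table.
- thumbscrew (a joint): Turn of the thumbscrew's shank in rad, growing as it goes in (clockwise from above); starts at 0.6 to 2.2. The screw sinks 1 mm per rad and stays where it is left. It turns against about 0.08 N m until its collar meets the strap at 3.9, and is seated, unable to turn further, at 4.0.
- screw_head (a point): Centre of the top of the steel thumbscrew's knurled round head, 42 mm in diameter, 24 mm high, vertical axis; under it a collar 22 mm in diameter, 4 mm high, then the 10 mm shank. The top is 69.9 mm above the table at turn 0, 66 mm when seated; the head's underside is then 4 mm above the strap.
- glue: White glue bottle with black cap, 48 mm in diameter, 130 mm high, a bystander. Origin under its centre.
- mug: White mug, 80 mm in diameter, 90 mm high, a bystander. Origin under its centre.
- chalk_box: Cardboard box 90 x 60 x 45 mm, a bystander. Origin under its centre.
- slot_end (a point): Middle of the closed end of the strap's slot, at x = -6 mm in the strap, in its top face. The strap is fully home when this end meets the screw's 10 mm shank, which stops it.
- head_twist (a joint): Wind-up in rad of the knurled head against its shank: the head is cushioned by a spring of 0.5 N m per rad, 0 at rest, positive when turned clockwise. It stays within about 0.2 while the screw turns; once the screw is seated, turning on only winds it up, so the resistance rises by 0.5 N m per rad. Past 1.0 the screw is overtightened. Let go, it springs back to 0.
There are look-alikes about, which are no part of the job. What is shaped like the strap but brown or pink is not meant.

How it is judged:
On the way, in this order (a step that is already met when the one before it is completed fails the run):
1. the strap is home, its slot under the screw head, the screw not yet down on it (x of strap in the frame of jig above -0.006 m and value of joint thumbscrew below 3.7 rad), for 0.2 s.
2. the thumbscrew is seated on the strap (value of joint thumbscrew above 3.95 rad), for 0.2 s.
At the end, for the whole second after the job is handed in: The strap is home (within 6 mm) with its slot under the screw head, and the thumbscrew is seated (turn above 3.95) and pressing on the strap with more than 3 N, all at rest (x of strap in the frame of jig above -0.006 m and value of joint thumbscrew above 3.95 rad and contact force between thumbscrew and strap above 3 N and linear speed of strap below 0.01 m/s); the robot touches nothing.
It fails at once if the thumbscrew is overtightened (head wound up past 1.0 rad) (value of joint head_twist above 1 rad).
It fails at once if a bystander is knocked (moved over 30 mm) (distance of any of glue, mug, chalk_box from where it was at the start of the episode above 0.03 m).
It also fails if it takes over 70 s, if anything falls off the work surface, if the arm or the gripper's body presses on something with over 40 N, if the wrist force passes 120 N, or if a joint passes its speed limit or range.

## Robot

A 6-joint arm with a two-finger parallel gripper is mounted at the origin on the work surface. World frame = base frame: x ahead of the robot, y to its left, z up, the work surface at z = 0. Lengths are in m, angles in rad, forces in N, time in s.
With the tool pointing down it reaches from about 0.3 to 0.875 m from the base axis. Payload 6.4 kg.
Tool frame: the origin (TCP) lies at the very end of the fingers, on their centre line; the grasp point (between the pads) lies 19 mm behind it; z points along the fingers, y is the line along which they close (so a half turn about z gives the same grasp; the last joint's range is limited). The gripper opens to 88 mm and grips with 3 to 60 N. Pads are 18 mm wide; open, the fingers measure 123 mm over their backs; the gripper's body (75 mm by 187 mm) begins 45 mm behind the grasp point.
Start: joints at [-1.471, 0.181, 1.607, -0, 1.354, -0.206], TCP at [0.173, -0.548, 0.213] pointing down, gripper open.
Joint ranges: [-2.99, 2.99], [-0.89, 2.07], [0.3, 2.58], [-1.14, 4.28], [0, 2.63], [-3.12, 3.12]. Speed limits (rad/s): [2.57, 2.57, 3.01, 3.14, 3.14, 3.14].

## Interface

Orientations are given as a rotation vector (axis times angle).
In Python, from plant import status, read_camera, get_calibration, ticket gives the robot as it stands.
- The arm moves only by the tool send_rows, never from a script. Its argument "moves" is a list of rows, each a list of 3 entries, a list of its own where there are three numbers: the shift along the tool's x, y, z in parts of the range, where 1.0 means 600 mm, then the turn, a rotation vector about the tool's x, y, z in parts of the range, where 1.0 means pi rad, then the opening, from -1 (shut) to 1 (fully open). A call has 1 to 10 rows; each row is the pose to reach, as a shift and turn from the pose commanded when the call began, along the tool's axes at that moment; what a row does not reach only later rows make up. A row lasts 1/10 s, in which the tool goes at most 50 mm and 8.59 degrees, less where a joint would pass 70% of its speed; a pose out of reach is approached as far as the arm can. A call with a gripper value outside its range is refused whole. The fingers move at their own pace and stop on an object; "squeeze" is the grip in N (left out, the last holds). Time passes only in rows, so rows that repeat a pose let the fingers close. It gives the time, the measured TCP pose, the force, the opening and the grip force at its end, in the units of the state.
- status.get_state(): the state, without advancing time (a new reading comes with each control period).
- read_camera(name): name is "scene" or "top" or "wrist"; returns (picture, depth): 400x640x3 uint8, blue, green, red; 400x640 float32, m along the optical axis (not along the pixel's ray), 0 where there is no reading.
- get_calibration(name): a dict with "mtx" (3x3 intrinsics, pixels), "T" (4x4, takes a point from camera to world coordinates). Camera axes: x right, y up, looking along -z (the intrinsics and any distortion apply to the point x, -y, -z); pixel columns grow to the right and rows downward; lengths in m; the calibration is good to about 2 mm. A picture is of the moment at which its call begins: read the wrist's pose just before it. get_calibration takes no time and is no camera call; for the wrist camera it gives the pose at the moment of the call.
- ticket.hand_in(): hands the job in; it is judged then, once.
The state is a dict: "t": time; "joint_positions": joint angles; "joint_vel": joint speeds; "effort": joint torques, N m; "ee_pos": TCP position; "eef_rot": TCP orientation; "force": force on the tool from outside, world axes, zero at the start; "ft_torque": the same for the moment, N m; "grip_width": finger opening in m; "grasp_force": force on a finger pad.
Only numpy, scipy, OpenCV 4.12 (cv2) and the standard library are available. Lean on these libraries where they do the work, as an engineer would, in place of code of your own. Each camera call takes 0.05 s, during which the arm holds its last target. There are 200 camera calls.

## Working session

There is one attempt and no reset: what is moved stays moved. The work goes in short steps, Python scripts to look and compute and a tool call to move; the robot and the scene stay as the last step left them, time stands still between calls to the robot, and variables do not carry over. Pictures are saved under pics/ and viewed, at most 10 in all, crops included, and the job is handed in when it is done.

Besides the shell and the picture viewer there is one more tool, called after ">>>" as a command line: name --argument value ..., lists and objects as JSON in quotes. send_rows: Moves the arm, as the interface text tells. Its arguments: {"type":"object","properties":{"moves":{"type":"array","items":{"type":"array"}},"squeeze":{"type":"number"}},"required":["moves"]}

```bash
mkdir -p pics; ls
python3 - <<'E'
from plant import status, read_camera, get_calibration
import cv2,numpy as np
print(status.get_state())
for n in("scene","top"):
    c=get_calibration(n);print(n,np.round(c["mtx"],1).tolist(),np.round(c["T"],3).tolist())
    p,d=read_camera(n);cv2.imwrite(f"pics/{n}0.png",p);np.save(f"{n}_d.npy",d)
E
```

```text
pics
{'t': 0.0, 'joint_positions': array([-1.47130527e+00,  1.81527675e-01,  1.60802655e+00, -8.83984253e-07,
        1.35382987e+00, -2.06295050e-01]), 'joint_vel': array([ 0.00040415,  0.00072992,  0.00042603,  0.00018419, -0.00272799,
       -0.00013429]), 'effort': array([-9.22825275e-04, -4.33877742e+01, -3.41848075e+01,  7.01355399e-02,
        3.86814598e-02, -1.56938572e-04]), 'ee_pos': array([ 0.17305773, -0.54770832,  0.21240876]), 'eef_rot': array([-3.10317663e+00, -4.78186347e-01, -1.48762389e-04]), 'force': array([ 0.95112078, -0.11534561,  0.18783732]), 'ft_torque': array([-0.06031636,  0.01150254,  0.00391171]), 'grasp_force': 0.0, 'grip_width': 0.0881970900534758}
scene [[465.9, 0.0, 329.5], [0.0, 465.9, 197.4], [0.0, 0.0, 1.0]] [[0.598, -0.621, 0.506, 1.176], [0.801, 0.476, -0.363, -0.501], [-0.016, 0.622, 0.783, 1.09], [0.0, 0.0, 0.0, 1.0]]
top [[404.7, 0.0, 316.3], [0.0, 404.7, 197.9], [0.0, 0.0, 1.0]] [[-0.002, 0.994, -0.106, 0.41], [-1.0, -0.003, -0.013, -0.029], [-0.013, 0.106, 0.994, 1.476], [0.0, 0.0, 0.0, 1.0]]
```

View pics/scene0.png

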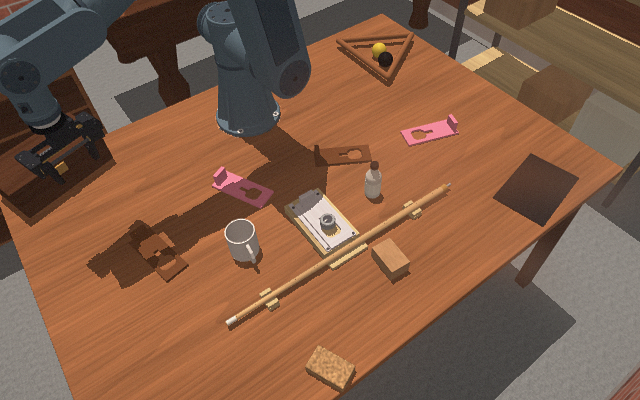

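View pics/top0.png

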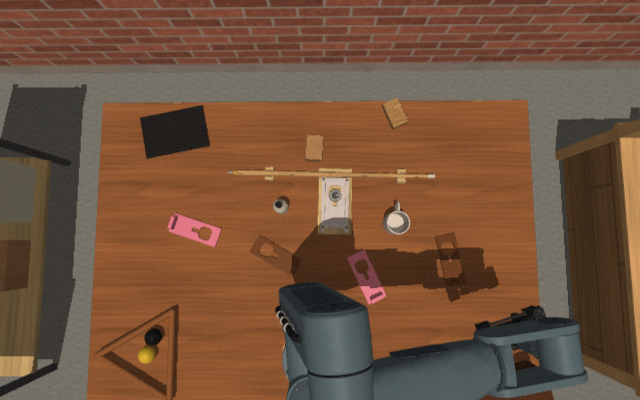

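The scene view shows the jig at about (322,222), with the screw head at (328,220) and the mug, bottle and box around it. In the top view the jig is at (335,203) and the screw head at (336,195).

Things that could be taken for the strap, in top-view pixels:
- Grey aluminium strap on the jig bed: (335,205)
- Pink strap: (195,230)
- Brown strap: (272,252)
- Pink strap: (366,277)

I choose the grey one on the bed and will check it in one close crop.

```bash
cat > h.py <<'E'
from plant import status, read_camera, get_calibration
import cv2,numpy as np
def ray(n,u,v,z,c=None):
    c=c or get_calibration(n);K,T=c["mtx"],c["T"]
    d=T[:3,:3]@np.array([(u-K[0,2])/K[0,0],-(v-K[1,2])/K[1,1],-1]);o=T[:3,3]
    return o+d*(z-o[2])/d[2]
def proj(n,p,c=None):
    c=c or get_calibration(n);q=np.linalg.inv(c["T"])@np.append(p,1);K=c["mtx"]
    return np.array([K[0,2]-K[0,0]*q[0]/q[2],K[1,2]+K[1,1]*q[1]/q[2]])
E
python3 - <<'E'
from h import *
t=cv2.imread("pics/top0.png");s=cv2.imread("pics/scene0.png")
a=cv2.resize(t[160:250,290:390],None,fx=5,fy=5,interpolation=cv2.INTER_CUBIC)
b=cv2.resize(s[175:265,275:375],None,fx=5,fy=5,interpolation=cv2.INTER_CUBIC)
cv2.imwrite("pics/crop.png",cv2.resize(np.hstack([a[:,80:380],b]),None,fx=1,fy=1))
for z,u in((.0245,[(229,173),(435,176)]),(.068,[(335,194)])):
    for q in u: print(ray("top",*q,z))
print(ray("scene",328,217,.068))
E
```

```text
[0.65713718 0.30720511 0.0245    ]
[ 0.64323326 -0.43950917  0.0245    ]
[ 0.5738844  -0.07645762  0.068     ]
[ 0.56765408 -0.07138707  0.068     ]
```

View pics/crop.png

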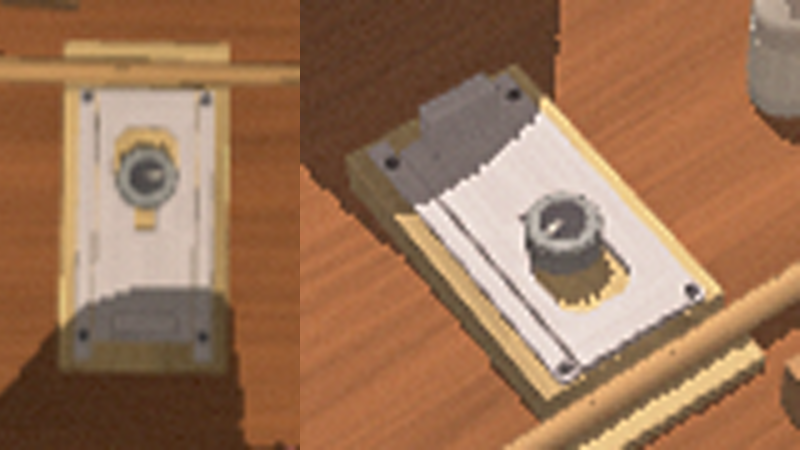

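The crop confirms the grey aluminium strap. In the top view its tab is at about (335,224), short of home, and the screw head is at (336,195) with the slot end visible below it. Next I'll move the wrist camera over the jig to measure it.

Run:
```python
from h import *
from scipy.spatial.transform import Rotation as R
s=status.get_state();c=get_calibration("wrist")
M=R.from_rotvec(s["eef_rot"]).as_matrix()
print("cam in tool",np.round(M.T@(c["T"][:3,3]-s["ee_pos"]),3).tolist(),np.round(M.T@c["T"][:3,:3],3).tolist(),c["mtx"][0].tolist())
print("tab",ray("top",335,224.4,.072),"bottle",ray("top",280,205,.1),"mug",ray("top",397,222,.09))
tgt=np.array([.46,-.075,.25]);print("shift cm",M.T@(tgt-s["ee_pos"])*100, M.round(3).tolist())
```

```text
cam in tool [0.074, -0.001, -0.171] [[0.001, 0.957, 0.29], [1.0, -0.001, -0.0], [0.0, 0.29, -0.957]] [317.7131140580239, 0.0, 323.57298130605056]
tab [ 0.46747747 -0.07561757  0.072     ] bottle [0.53295279 0.11266491 0.1       ] mug [ 0.47444436 -0.28656602  0.09      ]
shift cm [ 41.59679586 -36.45503704  -3.67941781] [[0.954, 0.301, -0.0], [0.301, -0.954, 0.002], [0.0, -0.002, -1.0]]
```

The manual's scale: shifts go in shares of 600 mm and turns go in shares of pi rad. Converting my numbers, 42 cm / 60 = 0.7, -36 cm / 60 = -0.6, 0.325 rad / 3.1416 = 0.1035.

>>> send_rows --moves '[[[0.7, -0.6, 0.0167], [0, 0, 0.1035], -1], [[0.7, -0.6, 0.0167], [0, 0, 0.1035], -1], [[0.7, -0.6, 0.0167], [0, 0, 0.1035], -1], [[0.7, -0.6, 0.0167], [0, 0, 0.1035], -1], [[0.7, -0.6, 0.0167], [0, 0, 0.1035], -1], [[0.7, -0.6, 0.0167], [0, 0, 0.1035], -1], [[0.7, -0.6, 0.0167], [0, 0, 0.1035], -1], [[0.7, -0.6, 0.0167], [0, 0, 0.1035], -1], [[0.7, -0.6, 0.0167], [0, 0, 0.1035], -1], [[0.7, -0.6, 0.0167], [0, 0, 0.1035], -1]]'

```text
t: 1.1
ee_pos: [0.4377, -0.1218, 0.2042]
eef_rot: [3.141, -0.03, 0.0]
force: [0.8, -0.8, 0.6]
grip_width: 0.0103
grasp_force: 0.0
```

>>> send_rows --moves '[[[0, 0, 0], [0, 0, 0], -1], [[0, 0, 0], [0, 0, 0], -1]]'

```text
t: 1.3
ee_pos: [0.4372, -0.1226, 0.2039]
eef_rot: [-3.141, 0.024, 0.001]
force: [-0.3, -0.4, -0.2]
grip_width: 0.0005
grasp_force: 0.0
```

To row units: -4.7 cm / 60 = -0.0783, 2.5 cm / 60 = 0.0417.

>>> send_rows --moves '[[[0.0417, -0.0783, 0.0167], [0, 0, 0], -1], [[0.0417, -0.0783, 0.0333], [0, 0, 0], -1], [[0.0417, -0.0783, 0.0333], [0, 0, 0], -1], [[0.0417, -0.0783, 0.0333], [0, 0, 0], -1]]'

```text
t: 1.7
ee_pos: [0.4622, -0.0788, 0.184]
eef_rot: [3.141, -0.033, -0.002]
force: [0.6, -0.3, -0.1]
grip_width: 0.0005
grasp_force: 0.0
```

Run:
```python
from h import *
import pickle
s=status.get_state();c=get_calibration("wrist");p,d=read_camera("wrist")
cv2.imwrite("pics/w1.png",p);pickle.dump((s,c,d),open("w1.pkl","wb"))
print(s["ee_pos"],s["eef_rot"],s["joint_positions"])
```

```text
[ 0.46219558 -0.07876197  0.18395692] [ 3.14127711e+00 -3.26504309e-02 -2.11071189e-03] [-4.22258926e-01 -3.09386641e-02  1.89495459e+00 -7.00629416e-04
  1.27875010e+00  1.16952676e+00]
```

View pics/w1.png

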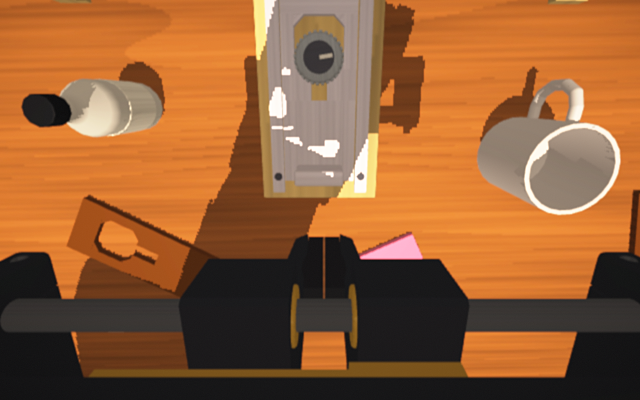

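The wrist view shows the screw head at about (319,54), the slot end at (319,98) and the tab at (320,174). The mug is at (550,160) and the bottle at (90,107), both well clear. I'll use depth to find the tab and head by height.

```bash
cat >> h.py <<'E'
def cloud(c,d):
    K,T=c["mtx"],c["T"];v,u=np.mgrid[0:400,0:640]
    P=np.stack([(u-K[0,2])/K[0,0]*d,-(v-K[1,2])/K[1,1]*d,-d],-1)
    return P@T[:3,:3].T+T[:3,3]
E
python3 - <<'E'
from h import *
import pickle
def rep(P,ok):
    for nm,zl,zh,x0,x1 in(("tab",.066,.078,.43,.51),("head",.060,.078,.53,.61),("strap",.035,.042,.4,.7)):
        m=ok&(P[...,2]>zl)&(P[...,2]<zh)&(P[...,0]>x0)&(P[...,0]<x1)&(abs(P[...,1]+.074)<.06)
        q=P[m]
        if len(q)<5: print(nm,len(q));continue
        r=cv2.minAreaRect((q[:,:2]*1000).astype(np.float32))
        print(nm,len(q),"rect",np.round(r[0],1),np.round(r[1],1),round(r[2],1),"mean",np.round(q.mean(0)*1000,1),"min/max",np.round(q.min(0)*1000,1),np.round(q.max(0)*1000,1))
s,c,d=pickle.load(open("w1.pkl","rb"));rep(cloud(c,d),d>0)
d=np.load("top_d.npy");rep(cloud(get_calibration("top"),d),d>0)
d=np.load("scene_d.npy");rep(cloud(get_calibration("scene"),d),d>0)
E
```

```text
tab 757 rect [465.5 -72.5] [44.5 14.6] 88.6 mean [466.3 -73.   71.1] min/max [457.9 -94.7  66.5] [473.2 -50.3  73.7]
head 2082 rect [569.2 -75.4] [41.6 42. ] 82.0 mean [569.2 -75.4  67.8] min/max [548.2 -96.3  60.4] [590.2 -54.5  70.9]
strap 10445 rect [531.2 -74.5] [ 96.7 177.4] 88.8 mean [537.5 -74.3  37.2] min/max [ 441.7 -124.5   35. ] [620.6 -24.2  41.8]
tab 48 rect [467.1 -75.6] [41.6 10.7] 89.7 mean [467.2 -75.1  72.9] min/max [461.7 -96.5  66.8] [472.5 -54.8  78. ]
head 114 rect [571.8 -78.1] [38.4 39.1] 89.5 mean [570.8 -76.7  69.6] min/max [552.3 -97.3  60.2] [591.5 -58.8  77.2]
strap 854 rect [545.8 -73.6] [215.1 116.9] 0.7 mean [541.7 -76.2  38.3] min/max [ 438.5 -133.3   35. ] [653.7 -16.4  42. ]
tab 73 rect [468.3 -73.7] [46.6 17. ] 86.6 mean [468.9 -75.2  70.4] min/max [458.9 -97.   66. ] [476.4 -50.   75.1]
head 170 rect [571.1 -76.1] [41.3 41.6] 48.5 mean [573.1 -78.   67. ] min/max [548.6 -97.5  60.2] [593.5 -55.1  72.5]
strap 971 rect [542.4 -78.5] [100.6 193.3] 89.3 mean [549.  -78.8  37.4] min/max [ 446.4 -128.8   35. ] [639.5 -27.3  41.9]
```

Screw axis is at (0.570, −0.0755) and the tab at (0.4665, −0.073), so the strap is about 28.5 mm short of home. I'll come down behind the tab with closed fingers.

To row units: 13.7 cm / 60 = 0.2283, -2.7 cm / 60 = -0.045.

>>> send_rows --moves '[[[-0.045, -0.0067, 0], [0, 0, 0], -1], [[-0.045, -0.0067, 0.075], [0, 0, 0], -1], [[-0.045, -0.0067, 0.15], [0, 0, 0], -1], [[-0.045, -0.0067, 0.2], [0, 0, 0], -1], [[-0.045, -0.0067, 0.2283], [0, 0, 0], -1], [[-0.045, -0.0067, 0.2283], [0, 0, 0], -1], [[-0.045, -0.0067, 0.2283], [0, 0, 0], -1]]'

```text
t: 2.45
ee_pos: [0.4364, -0.0739, 0.048]
eef_rot: [3.141, -0.033, 0.001]
force: [0.0, 0.7, -0.1]
grip_width: 0.0005
grasp_force: 0.0
```

To row units: 3.7 cm / 60 = 0.0617, 3.4 cm / 60 = 0.0567.

>>> send_rows --moves '[[[0.01, 0, 0], [0, 0, 0], -1], [[0.0167, 0, 0], [0, 0, 0], -1], [[0.0233, 0, 0], [0, 0, 0], -1], [[0.03, 0, 0], [0, 0, 0], -1], [[0.0367, 0, 0], [0, 0, 0], -1], [[0.0433, 0, 0], [0, 0, 0], -1], [[0.05, 0, 0], [0, 0, 0], -1], [[0.0567, 0, 0], [0, 0, 0], -1], [[0.0617, 0, 0], [0, 0, 0], -1]]'

```text
t: 3.35
ee_pos: [0.4735, -0.0735, 0.0473]
eef_rot: [-3.141, 0.03, -0.0]
force: [0.4, -0.0, -0.0]
grip_width: 0.0002
grasp_force: 0.0
```

To row units: 0.5 cm / 60 = 0.0083, 0.4 cm / 60 = 0.0067.

>>> send_rows --moves '[[[0.0033, 0, 0], [0, 0, 0], -1], [[0.0067, 0, 0], [0, 0, 0], -1], [[0.0083, 0, 0], [0, 0, 0], -1], [[0.0083, 0, 0], [0, 0, 0], -1]]'

```text
t: 3.75
ee_pos: [0.4781, -0.0736, 0.0473]
eef_rot: [-3.141, 0.03, 0.0]
force: [-0.4, 0.4, -0.8]
grip_width: 0.0001
grasp_force: 0.0
```

To row units: 0.2 cm / 60 = 0.0033, 0.1 cm / 60 = 0.0017.

>>> send_rows --moves '[[[0.0017, 0, 0], [0, 0, 0], -1], [[0.0033, 0, 0], [0, 0, 0], -1], [[0.0033, 0, 0], [0, 0, 0], -1]]'

```text
t: 4.05
ee_pos: [0.4802, -0.0737, 0.0473]
eef_rot: [3.141, -0.03, 0.0]
force: [0.0, -0.8, -0.0]
grip_width: 0.0004
grasp_force: 0.0
```

Run:
```python
from h import *
for n in("top","scene"):
    c=get_calibration(n);p,d=read_camera(n);P=cloud(c,d)
    m=(d>0)&(P[...,2]>.062)&(P[...,2]<.078)&(P[...,0]>.45)&(P[...,0]<.54)&(abs(P[...,1]+.074)<.04)
    print(n,m.sum(),P[m].mean(0),P[m].min(0),P[m].max(0))
c=get_calibration("wrist");p,d=read_camera("wrist");cv2.imwrite("pics/w2.png",p[0:300,170:470])
```

```text
<stdin>:5: RuntimeWarning: Mean of empty slice.
  ret = um.true_divide(
Traceback (most recent call last):
ValueError: zero-size array to reduction operation minimum which has no identity
```

Run:
```python
from h import *
c=get_calibration("wrist");p,d=read_camera("wrist");cv2.imwrite("pics/w2.png",p[0:340,120:520])
```

```text
(no output)
```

View pics/w2.png

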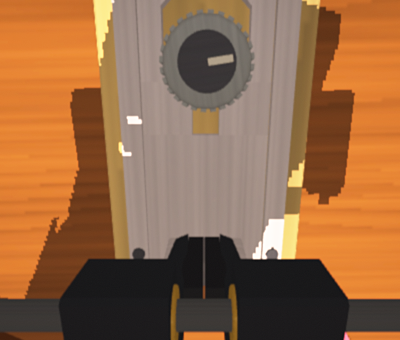

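Run:
```python
from h import *
s=status.get_state();c=get_calibration("wrist");p,d=read_camera("wrist");P=cloud(c,d)
print(s["ee_pos"],"slot end",ray("wrist",325,133,.038,c))
for v in range(90,262,6): print(v,np.round(P[v,[290,325,350,375]]*1000).astype(int).tolist())
```

```text
[ 0.48011091 -0.0736492   0.04730916] slot end [ 0.53579265 -0.07426965  0.038     ]
90 [[558, -59, 66], [558, -75, 68], [558, -86, 67], [558, -102, 37]]
96 [[556, -56, 38], [555, -74, 68], [555, -86, 67], [555, -102, 36]]
102 [[553, -55, 37], [553, -74, 68], [552, -86, 67], [552, -102, 36]]
108 [[550, -55, 37], [550, -74, 67], [549, -88, 38], [549, -102, 39]]
114 [[546, -55, 38], [546, -74, 29], [546, -88, 38], [546, -102, 37]]
120 [[543, -55, 36], [542, -74, 29], [543, -88, 38], [542, -102, 37]]
126 [[540, -55, 38], [539, -74, 30], [539, -88, 38], [539, -102, 38]]
132 [[537, -55, 36], [536, -74, 30], [536, -88, 38], [536, -102, 37]]
138 [[533, -54, 37], [533, -74, 37], [533, -88, 37], [532, -102, 37]]
144 [[530, -54, 38], [530, -74, 38], [529, -88, 38], [529, -103, 36]]
150 [[526, -54, 37], [526, -74, 36], [526, -88, 37], [526, -102, 38]]
156 [[523, -54, 37], [523, -74, 38], [522, -88, 37], [522, -103, 38]]
162 [[520, -54, 37], [519, -74, 36], [519, -88, 38], [519, -103, 38]]
168 [[516, -54, 38], [516, -74, 37], [516, -88, 38], [515, -103, 37]]
174 [[513, -54, 38], [512, -74, 38], 
[... 313 characters left out ...]
204 [[494, -53, 37], [494, -74, 38], [493, -89, 37], [493, -103, 38]]
210 [[491, -52, 38], [490, -73, 38], [490, -89, 37], [489, -104, 37]]
216 [[487, -52, 38], [486, -73, 38], [486, -89, 37], [485, -104, 37]]
222 [[482, -52, 37], [482, -73, 37], [482, -89, 39], [481, -104, 37]]
228 [[479, -52, 38], [478, -73, 37], [478, -89, 38], [478, -104, 37]]
234 [[554, -74, 218], [474, -73, 38], [474, -89, 38], [474, -104, 38]]
240 [[472, -52, 41], [488, -73, 76], [490, -85, 80], [470, -104, 38]]
246 [[473, -53, 52], [488, -73, 81], [489, -85, 85], [465, -104, 37]]
252 [[490, -58, 91], [488, -73, 88], [489, -84, 91], [462, -104, 38]]
258 [[490, -58, 97], [487, -73, 93], [490, -84, 97], [457, -104, 38]]
```

The wrist view shows the strap has not moved: the slot end at full-image pixel (325,133) is still at x = 0.536. The finger front face ends at z ≈ 0.073, though the TCP reads 0.047, so the closed fingers seem to have passed over the tab. I'll go back up and check the finger length, closed and open.

To row units: -4.4 cm / 60 = -0.0733, -4 cm / 60 = -0.0667.

>>> send_rows --moves '[[[0, 0, -0.05], [0, 0, 0], -1], [[-0.0733, 0, -0.0667], [0, 0, 0], -1], [[-0.0733, 0, -0.0667], [0, 0, 0], -1], [[-0.0733, 0, -0.0667], [0, 0, 0], 1], [[-0.0733, 0, -0.0667], [0, 0, 0], 1], [[-0.0733, 0, -0.0667], [0, 0, 0], 1], [[-0.0733, 0, -0.0667], [0, 0, 0], 1], [[-0.0733, 0, -0.0667], [0, 0, 0], 1], [[-0.0733, 0, -0.0667], [0, 0, 0], 1]]'

```text
t: 5.1
ee_pos: [0.4362, -0.0728, 0.087]
eef_rot: [-3.141, 0.03, 0.001]
force: [0.4, 0.8, -0.2]
grip_width: 0.0466
grasp_force: 0.0
```

Run:
```python
from h import *
from scipy.spatial.transform import Rotation as R
s=status.get_state();c=get_calibration("wrist");p,d=read_camera("wrist");P=cloud(c,d)
M=R.from_rotvec(s["eef_rot"]).as_matrix();Q=(P-s["ee_pos"])@M*1000
print(s["ee_pos"],s["grip_width"])
m=(d>0)&(d<.35)&(Q[...,2]>-60)&(Q[...,2]<6)&(abs(Q[...,0])<30)&(abs(Q[...,1])<80)
for z in range(-60,6,6):
    k=m&(Q[...,2]>=z)&(Q[...,2]<z+6);q=Q[k]
    if len(q): print(z,len(q),np.round(q.min(0)),np.round(q.max(0)))
print("tab",P[(d>0)&(P[...,2]>.062)&(P[...,2]<.076)&(P[...,0]<.5)&(P[...,0]>.453)&(abs(P[...,1]+.074)<.03)].mean(0))
cv2.imwrite("pics/w3.png",p)
```

```text
[ 0.43619892 -0.07276575  0.08704825] 0.046587892692519624
-60 697 [ -7. -40. -60.] [ 10.  38. -54.]
-54 773 [-10. -40. -54.] [ 10.  37. -48.]
-48 771 [-10. -39. -48.] [ 10.  37. -42.]
-42 545 [-10. -39. -42.] [ 10.  36. -36.]
-36 452 [-11. -38. -36.] [ 10.  36. -30.]
-30 334 [-10. -38. -30.] [ 10.  36. -24.]
-24 2 [  7. -26. -24.] [  7.  30. -24.]
tab [ 0.46674494 -0.07273327  0.07072445]
```

View pics/w3.png

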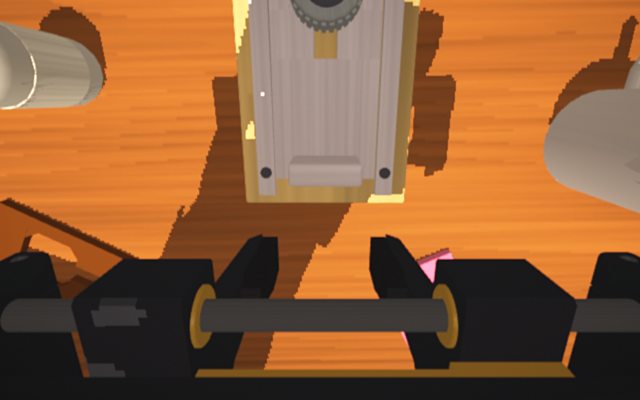

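The open-gripper view confirms it. The tab is still at (325,172), and by depth the fingertips end 24.5 mm behind the reported TCP while staying laterally centred. I'll allow for that, so tip z = ee z + 0.0245, and redo the push lower.

To row units: 6.4 cm / 60 = 0.1067, 5.5 cm / 60 = 0.0917.

>>> send_rows --moves '[[[0, 0.0017, 0], [0, 0, 0], -1], [[0, 0.0017, 0], [0, 0, 0], -1], [[0, 0.0017, 0], [0, 0, 0], -1], [[0, 0.0017, 0.0333], [0, 0, 0], -1], [[0, 0.0017, 0.0667], [0, 0, 0], -1], [[0, 0.0017, 0.0917], [0, 0, 0], -1], [[0, 0.0017, 0.1067], [0, 0, 0], -1], [[0, 0.0017, 0.1067], [0, 0, 0], -1]]'

```text
t: 5.95
ee_pos: [0.4352, -0.0734, 0.0223]
eef_rot: [-3.14, 0.03, 0.003]
force: [-0.1, -0.4, -0.9]
grip_width: 0.0004
grasp_force: 0.0
```

To row units: 3.5 cm / 60 = 0.0583, 3.2 cm / 60 = 0.0533.

>>> send_rows --moves '[[[0.0083, 0, 0], [0, 0, 0], -1], [[0.0167, 0, 0], [0, 0, 0], -1], [[0.0233, 0, 0], [0, 0, 0], -1], [[0.0283, 0, 0], [0, 0, 0], -1], [[0.0333, 0, 0], [0, 0, 0], -1], [[0.0383, 0, 0], [0, 0, 0], -1], [[0.0433, 0, 0], [0, 0, 0], -1], [[0.0483, 0, 0], [0, 0, 0], -1], [[0.0533, 0, 0], [0, 0, 0], -1], [[0.0583, 0, 0], [0, 0, 0], -1]]'

```text
t: 6.95
ee_pos: [0.4713, -0.0744, 0.0233]
eef_rot: [-3.141, 0.03, 0.0]
force: [-2.4, 0.0, 1.6]
grip_width: 0.0006
grasp_force: 1.2
```

The force of −2.4 N shows contact, so the strap is sliding. I'll push on in small steps until it stops.

To row units: 0.7 cm / 60 = 0.0117, 0.6 cm / 60 = 0.01.

>>> send_rows --moves '[[[0.0033, 0, 0], [0, 0, 0], -1], [[0.0067, 0, 0], [0, 0, 0], -1], [[0.01, 0, 0], [0, 0, 0], -1], [[0.0117, 0, 0], [0, 0, 0], -1]]'

```text
t: 7.35
ee_pos: [0.4783, -0.0746, 0.0233]
eef_rot: [-3.141, 0.03, -0.0]
force: [-3.0, 0.4, 2.0]
grip_width: 0.0004
grasp_force: 1.3
```

To row units: 0.2 cm / 60 = 0.0033, 0.1 cm / 60 = 0.0017.

>>> send_rows --moves '[[[0.0017, 0, 0], [0, 0, 0], -1], [[0.0033, 0, 0], [0, 0, 0], -1], [[0.0033, 0, 0], [0, 0, 0], -1]]'

```text
t: 7.65
ee_pos: [0.4792, -0.0745, 0.0231]
eef_rot: [-3.141, 0.03, 0.003]
force: [-6.5, -0.4, 5.1]
grip_width: 0.0006
grasp_force: 3.0
```

To row units: 0.15 cm / 60 = 0.0025, 0.1 cm / 60 = 0.0017.

>>> send_rows --moves '[[[0.0017, 0, 0], [0, 0, 0], -1], [[0.0025, 0, 0], [0, 0, 0], -1], [[0.0025, 0, 0], [0, 0, 0], -1]]'

```text
t: 7.95
ee_pos: [0.4792, -0.0744, 0.023]
eef_rot: [-3.141, 0.029, 0.008]
force: [-12.3, -1.2, 9.4]
grip_width: 0.0003
grasp_force: 6.0
```

The strap has hit its stop: the tool stayed at x = 0.4792 while the force rose to 12 N. I'll back off, lift and measure.

To row units: -11 cm / 60 = -0.1833, -9 cm / 60 = -0.15.

>>> send_rows --moves '[[[-0.0167, 0, 0], [0, 0, 0], -1], [[-0.0333, 0, 0], [0, 0, 0], -1], [[-0.0333, 0, -0.0667], [0, 0, 0], -1], [[0, 0, -0.15], [0, 0, 0], -1], [[0.0167, 0, -0.1833], [0, 0, 0], -1], [[0.0167, 0, -0.1833], [0, 0, 0], -1], [[0.0167, 0, -0.1833], [0, 0, 0], -1]]'

```text
t: 8.65
ee_pos: [0.4913, -0.0748, 0.1332]
eef_rot: [3.141, -0.03, 0.001]
force: [0.2, 0.1, -1.0]
grip_width: 0.0005
grasp_force: 0.0
```

```bash
cat >> h.py <<'E'
def rep():
    s=status.get_state();c=get_calibration("wrist");p,d=read_camera("wrist");P=cloud(c,d)
    print(s["t"],s["ee_pos"],s["eef_rot"],s["joint_positions"].round(3))
    for nm,zl,x0,x1 in(("tab",.068,.45,.53),("head",.062,.54,.61)):
        m=(d>0)&(P[...,2]>zl)&(P[...,2]<.075)&(P[...,0]>x0)&(P[...,0]<x1)&(abs(P[...,1]+.074)<.03)
        q=P[m];r=cv2.minAreaRect((q[:,:2]*1000).astype(np.float32)) if len(q) else None
        print(nm,len(q),r,np.median(q,0)*1000)
    return p
E
python3 -c "
from h import *
cv2.imwrite('pics/w4.png',rep())"
```

```text
8.65 [ 0.49133257 -0.07476309  0.13320194] [ 3.14126998e+00 -2.99159856e-02  1.24355235e-03] [-0.39   0.096  1.875  0.     1.169  1.199]
tab 1042 ((495.7867126464844, -73.23367309570312), (44.83323669433594, 13.92585277557373), 88.73851776123047) [496.34521218 -73.16288241  71.31015955]
head 2754 ((569.2063598632812, -75.33563232421875), (41.65541076660156, 41.58284378051758), 87.97489929199219) [569.76505586 -75.37488528  67.98954952]
```

The strap is home: tab to screw is 73.4 mm. Now I'll centre over the screw and pre-wind the wrist anticlockwise, with the gripper part open.

To row units: 7.8 cm / 60 = 0.13, 4 cm / 60 = 0.0667, -1.8 rad / 3.1416 = -0.573.

>>> send_rows --moves '[[[0.0333, 0, 0], [0, 0, -0.573], 0.4], [[0.0667, 0, 0], [0, 0, -0.573], 0.4], [[0.13, -0.0017, 0], [0, 0, -0.573], 0.4], [[0.13, -0.0017, 0], [0, 0, -0.573], 0.4], [[0.13, -0.0017, 0], [0, 0, -0.573], 0.4], [[0.13, -0.0017, 0], [0, 0, -0.573], 0.4], [[0.13, -0.0017, 0], [0, 0, -0.573], 0.4], [[0.13, -0.0017, 0], [0, 0, -0.573], 0.4], [[0.13, -0.0017, 0], [0, 0, -0.573], 0.4], [[0.13, -0.0017, 0], [0, 0, -0.573], 0.4]]'

```text
t: 9.7
ee_pos: [0.5676, -0.0749, 0.1307]
eef_rot: [-2.31, -2.124, 0.003]
force: [0.6, -0.1, -0.7]
grip_width: 0.0616
grasp_force: 0.0
```

To row units: -0.3 rad / 3.1416 = -0.0955.

>>> send_rows --moves '[[[0, 0, 0], [0, 0, -0.0955], 0.4], [[0, 0, 0], [0, 0, -0.0955], 0.4], [[0, 0, 0], [0, 0, -0.0955], 0.4]]'

```text
t: 10.0
ee_pos: [0.5677, -0.0749, 0.131]
eef_rot: [-1.973, -2.44, 0.002]
force: [0.7, 0.3, 0.4]
grip_width: 0.0617
grasp_force: 0.0
```

```bash
python3 -c "
from h import *
rep()"
```

```text
10.0 [ 0.56773445 -0.07491053  0.13097361] [-1.97264337e+00 -2.44015427e+00  2.03483851e-03] [-0.338  0.265  1.682  0.     1.199 -0.55 ]
tab 1090 ((495.8310852050781, -73.22428894042969), (45.02568054199219, 14.309444427490234), 88.96780395507812) [496.37551972 -71.75829191  71.3099636 ]
head 2156 ((569.3609008789062, -75.50955200195312), (41.87065505981445, 42.11763000488281), 14.129528999328613) [569.27155044 -74.05392542  67.95729533]
```

To row units: 11.2 cm / 60 = 0.1867, 0.14 cm / 60 = 0.0023.

>>> send_rows --moves '[[[-0.0015, 0.0023, 0], [0, 0, 0], 0.4], [[-0.0015, 0.0023, 0.05], [0, 0, 0], 0.4], [[-0.0015, 0.0023, 0.1], [0, 0, 0], 0.4], [[-0.0015, 0.0023, 0.1417], [0, 0, 0], 0.4], [[-0.0015, 0.0023, 0.17], [0, 0, 0], 0.4], [[-0.0015, 0.0023, 0.1867], [0, 0, 0], 0.4], [[-0.0015, 0.0023, 0.1867], [0, 0, 0], 0.4], [[-0.0015, 0.0023, 0.1867], [0, 0, 0], 0.4]]'

```text
t: 10.85
ee_pos: [0.5715, -0.0761, 0.0217]
eef_rot: [1.977, 2.441, 0.0]
force: [-0.4, -0.2, 0.4]
grip_width: 0.0617
grasp_force: 0.0
```

To row units: 0.2 cm / 60 = 0.0033, -0.19 cm / 60 = -0.0032.

>>> send_rows --moves '[[[0.0017, -0.0032, 0.0033], [0, 0, 0], 0.4], [[0.0017, -0.0032, 0.0033], [0, 0, 0], 0.4], [[0.0017, -0.0032, 0.0033], [0, 0, 0], 0.4]]'

```text
t: 11.15
ee_pos: [0.5694, -0.0755, 0.02]
eef_rot: [1.976, 2.441, 0.001]
force: [0.3, -0.5, 0.2]
grip_width: 0.0618
grasp_force: 0.0
```

>>> send_rows --moves '[[[0, 0, 0], [0, 0, 0], -0.1], [[0, 0, 0], [0, 0, 0], -0.2], [[0, 0, 0], [0, 0, 0], -0.3], [[0, 0, 0], [0, 0, 0], -0.3], [[0, 0, 0], [0, 0, 0], -0.3]]' --squeeze 20

```text
t: 11.65
ee_pos: [0.5701, -0.0753, 0.0196]
eef_rot: [1.975, 2.441, 0.002]
force: [4.6, 1.2, -1.3]
grip_width: 0.0395
grasp_force: 20.0
```

```bash
python3 -c "
from h import *
s=status.get_state();print({k:np.round(v,4) for k,v in s.items()})"
```

```text
{'t': np.float64(11.65), 'joint_positions': array([-3.3800e-01,  4.2580e-01,  1.7317e+00,  7.0000e-04,  9.8220e-01,
       -5.4830e-01]), 'joint_vel': array([ 0.0006,  0.0005,  0.0006, -0.0006,  0.0001,  0.0003]), 'effort': array([-1.34150e+00, -4.77041e+01, -2.47044e+01, -7.29200e-01,
        1.26250e+00,  9.90000e-03]), 'ee_pos': array([ 0.5701, -0.0753,  0.0196]), 'eef_rot': array([1.9755e+00, 2.4407e+00, 1.9000e-03]), 'force': array([ 4.5819,  1.1723, -1.3475]), 'ft_torque': array([ 2.065e-01, -8.266e-01,  2.000e-04]), 'grasp_force': np.float64(19.9922), 'grip_width': np.float64(0.0395)}
```

The head is gripped with 20 N. I'll turn clockwise (+tool z) in stages, watching the moment.

To row units: 0.06 cm / 60 = 0.001, 0.04 cm / 60 = 0.0007, 0.6 rad / 3.1416 = 0.191.

>>> send_rows --moves '[[[0, 0, 0.0002], [0, 0, 0.0446], -0.3], [[0, 0, 0.0005], [0, 0, 0.0891], -0.3], [[0, 0, 0.0007], [0, 0, 0.1337], -0.3], [[0, 0, 0.001], [0, 0, 0.1783], -0.3], [[0, 0, 0.001], [0, 0, 0.191], -0.3]]'

```text
t: 12.15
ee_pos: [0.5709, -0.0754, 0.0192]
eef_rot: [2.612, 1.742, 0.005]
force: [7.5, 1.9, -3.1]
grip_width: 0.0395
grasp_force: 20.0
```

```bash
cat >> h.py <<'E'
def st():
    s=status.get_state();print([np.round(s[k],3).tolist() for k in("t","ee_pos","eef_rot","force","ft_torque","grip_width","grasp_force")],s["joint_positions"][5],s["effort"][5])
E
python3 -c "
from h import *
st()"
```

```text
[12.15, [0.571, -0.075, 0.019], [2.612, 1.742, 0.005], [7.491, 1.861, -3.145], [0.27, -1.249, 0.123], 0.04, 19.995] 0.05600802670776277 0.4768221639096737
```

To row units: 0.1 cm / 60 = 0.0017, 0.08 cm / 60 = 0.0013, 0.6 rad / 3.1416 = 0.191.

>>> send_rows --moves '[[[0.0005, 0.0013, 0.0002], [0, 0, 0.0446], -0.3], [[0.0007, 0.0017, 0.0005], [0, 0, 0.0891], -0.3], [[0.0007, 0.0017, 0.0007], [0, 0, 0.1337], -0.3], [[0.0007, 0.0017, 0.001], [0, 0, 0.1783], -0.3], [[0.0007, 0.0017, 0.001], [0, 0, 0.191], -0.3]]'

```text
t: 12.65
ee_pos: [0.5716, -0.0759, 0.0186]
eef_rot: [3.01, 0.892, 0.004]
force: [6.4, 0.5, -2.2]
grip_width: 0.0395
grasp_force: 20.0
```

```bash
python3 -c "
from h import *
st()"
```

```text
[12.65, [0.572, -0.076, 0.019], [3.01, 0.892, 0.004], [6.356, 0.536, -2.155], [0.003, -0.886, 0.086], 0.04, 19.993] 0.6566504006888921 0.47161974012851715
```

To row units: 0.08 cm / 60 = 0.0013, 0.05 cm / 60 = 0.0008, 0.4 rad / 3.1416 = 0.1273.

>>> send_rows --moves '[[[0.0013, 0.0008, 0.0002], [0, 0, 0.0446], -0.3], [[0.0013, 0.0008, 0.0005], [0, 0, 0.0891], -0.3], [[0.0013, 0.0008, 0.0007], [0, 0, 0.1273], -0.3], [[0.0013, 0.0008, 0.0007], [0, 0, 0.1273], -0.3]]'

```text
t: 13.05
ee_pos: [0.5719, -0.0763, 0.0182]
eef_rot: [3.127, 0.282, 0.002]
force: [3.4, -3.0, -0.8]
grip_width: 0.0393
grasp_force: 20.0
```

```bash
python3 -c "
from h import *
st()"
```

```text
[13.05, [0.572, -0.076, 0.018], [3.127, 0.282, 0.002], [3.418, -2.979, -0.768], [-0.408, -0.539, 0.098], 0.039, 19.991] 1.0538046557212202 1.3655264675617218
```

Still running at about 0.09 N m after 1.6 rad. I'll continue in smaller steps.

To row units: 0.02 cm / 60 = 0.0003, 0.01 cm / 60 = 0.0002, 0.25 rad / 3.1416 = 0.0796.

>>> send_rows --moves '[[[0, 0, 0.0002], [0, 0, 0.0382], -0.3], [[0, 0, 0.0003], [0, 0, 0.0796], -0.3], [[0, 0, 0.0003], [0, 0, 0.0796], -0.3]]'

```text
t: 13.35
ee_pos: [0.5719, -0.0766, 0.0179]
eef_rot: [3.138, -0.108, 0.003]
force: [3.6, -5.3, -1.0]
grip_width: 0.0395
grasp_force: 20.0
```

```bash
python3 -c "
from h import *
st()"
```

```text
[13.35, [0.572, -0.077, 0.018], [3.138, -0.108, 0.003], [3.619, -5.269, -1.011], [-0.591, -0.57, 0.121], 0.039, 19.992] 1.3027047940339849 1.2583595886826515
```

To row units: 0.02 cm / 60 = 0.0003, 0.01 cm / 60 = 0.0002, 0.2 rad / 3.1416 = 0.0637.

>>> send_rows --moves '[[[0, 0, 0.0002], [0, 0, 0.0382], -0.3], [[0, 0, 0.0003], [0, 0, 0.0637], -0.3], [[0, 0, 0.0003], [0, 0, 0.0637], -0.3]]'

```text
t: 13.65
ee_pos: [0.5719, -0.0769, 0.0177]
eef_rot: [3.111, -0.419, 0.003]
force: [3.4, -6.0, -0.7]
grip_width: 0.0393
grasp_force: 20.0
```

```bash
python3 -c "
from h import *
st()"
```

```text
[13.65, [0.572, -0.077, 0.018], [3.111, -0.419, 0.003], [3.386, -6.006, -0.681], [-0.789, -0.498, 0.106], 0.039, 19.992] 1.5013431075550967 0.837105643004179
```

To row units: 0.06 cm / 60 = 0.001, 0.05 cm / 60 = 0.0008, 0.2 rad / 3.1416 = 0.0637.

>>> send_rows --moves '[[[0.0008, 0.001, 0.0002], [0, 0, 0.0382], -0.3], [[0.0008, 0.001, 0.0003], [0, 0, 0.0637], -0.3], [[0.0008, 0.001, 0.0003], [0, 0, 0.0637], -0.3]]'

```text
t: 13.95
ee_pos: [0.5718, -0.0771, 0.0175]
eef_rot: [3.055, -0.726, 0.002]
force: [2.0, -5.5, -0.2]
grip_width: 0.0395
grasp_force: 20.0
```

```bash
python3 -c "
from h import *
st()"
```

```text
[13.95, [0.572, -0.077, 0.017], [3.055, -0.726, 0.002], [1.971, -5.512, -0.209], [-0.672, -0.367, 0.003], 0.039, 19.99] 1.6994392209105729 0.9212004952132702
```

>>> send_rows --moves '[[[0, 0, 0], [0, 0, 0], -0.3]]'

```text
t: 14.05
ee_pos: [0.5718, -0.0772, 0.0175]
eef_rot: [3.056, -0.722, 0.002]
force: [2.0, -5.2, 0.4]
grip_width: 0.0391
grasp_force: 20.0
```

```bash
python3 -c "
from h import *
st()"
```

```text
[14.05, [0.572, -0.077, 0.017], [3.056, -0.722, 0.002], [1.953, -5.237, 0.435], [-0.728, -0.308, 0.088], 0.039, 19.989] 1.6968924772909844 0.14932180289179087
```

To row units: 0.02 cm / 60 = 0.0003, 0.01 cm / 60 = 0.0002, 0.2 rad / 3.1416 = 0.0637.

>>> send_rows --moves '[[[0, 0, 0.0002], [0, 0, 0.0318], -0.3], [[0, 0, 0.0003], [0, 0, 0.0637], -0.3], [[0, 0, 0.0003], [0, 0, 0.0637], -0.3]]'

```text
t: 14.35
ee_pos: [0.5717, -0.0774, 0.0173]
eef_rot: [2.967, -1.028, 0.002]
force: [0.9, -7.0, 0.7]
grip_width: 0.0394
grasp_force: 20.0
```

```bash
python3 -c "
from h import *
st()"
```

```text
[14.35, [0.572, -0.077, 0.017], [2.967, -1.028, 0.002], [0.89, -6.95, 0.705], [-0.83, -0.221, 0.105], 0.039, 19.989] 1.8995863181862107 0.988694429397583
```

To row units: 0.07 cm / 60 = 0.0012, 0.03 cm / 60 = 0.0005, 0.2 rad / 3.1416 = 0.0637.

>>> send_rows --moves '[[[0.0005, 0.0012, 0.0002], [0, 0, 0.0318], -0.3], [[0.0005, 0.0012, 0.0003], [0, 0, 0.0637], -0.3], [[0.0005, 0.0012, 0.0003], [0, 0, 0.0637], -0.3]]'

```text
t: 14.65
ee_pos: [0.5715, -0.0776, 0.0171]
eef_rot: [2.851, -1.318, 0.002]
force: [1.2, -5.4, 3.2]
grip_width: 0.0395
grasp_force: 20.0
```

```bash
python3 -c "
from h import *
st()"
```

```text
[14.65, [0.571, -0.078, 0.017], [2.851, -1.318, 0.002], [1.187, -5.429, 3.223], [-0.714, -0.241, 0.106], 0.04, 19.987] 2.097340125449681 1.1275390908122063
```

To row units: 0.02 cm / 60 = 0.0003, 0.01 cm / 60 = 0.0002, 0.2 rad / 3.1416 = 0.0637.

>>> send_rows --moves '[[[0, 0, 0.0002], [0, 0, 0.0318], -0.3], [[0, 0, 0.0003], [0, 0, 0.0637], -0.3], [[0, 0, 0.0003], [0, 0, 0.0637], -0.3]]'

```text
t: 14.95
ee_pos: [0.5713, -0.0778, 0.017]
eef_rot: [2.705, -1.595, 0.001]
force: [-0.4, -5.9, 4.5]
grip_width: 0.0394
grasp_force: 20.0
```

```bash
python3 -c "
from h import *
st()"
```

```text
[14.95, [0.571, -0.078, 0.017], [2.705, -1.595, 0.001], [-0.399, -5.92, 4.478], [-0.774, 0.034, 0.163], 0.039, 19.985] 2.29701739517463 1.0370884090662003
```

The moment has risen to 0.16 N m and Fz is up, so it is near seating. I'll stop lowering and take fine turns.

To row units: 0.15 rad / 3.1416 = 0.0477.

>>> send_rows --moves '[[[0, 0, 0], [0, 0, 0.0318], -0.3], [[0, 0, 0], [0, 0, 0.0477], -0.3], [[0, 0, 0], [0, 0, 0.0477], -0.3]]'

```text
t: 15.25
ee_pos: [0.5711, -0.0779, 0.017]
eef_rot: [2.579, -1.791, 0.001]
force: [-0.7, -5.7, 4.0]
grip_width: 0.0393
grasp_force: 20.0
```

```bash
python3 -c "
from h import *
st()"
```

```text
[15.25, [0.571, -0.078, 0.017], [2.579, -1.791, 0.001], [-0.7, -5.734, 4.048], [-0.874, 0.109, 0.188], 0.039, 19.984] 2.445538110258569 0.6921913661062717
```

To row units: 0.12 rad / 3.1416 = 0.0382.

>>> send_rows --moves '[[[0, 0, 0], [0, 0, 0.0318], -0.3], [[0, 0, 0], [0, 0, 0.0382], -0.3], [[0, 0, 0], [0, 0, 0.0382], -0.3]]'

```text
t: 15.55
ee_pos: [0.571, -0.0779, 0.017]
eef_rot: [2.468, -1.941, 0.001]
force: [-1.6, -7.2, 5.6]
grip_width: 0.0394
grasp_force: 20.0
```

```bash
python3 -c "
from h import *
st()"
```

```text
[15.55, [0.571, -0.078, 0.017], [2.468, -1.941, 0.001], [-1.587, -7.194, 5.64], [-0.88, 0.17, 0.327], 0.039, 19.983] 2.5646240138800365 0.49978287890553474
```

>>> send_rows --moves '[[[0, 0, 0], [0, 0, 0], -0.3]]'

```text
t: 15.65
ee_pos: [0.5709, -0.0779, 0.017]
eef_rot: [2.468, -1.94, 0.001]
force: [-1.7, -5.7, 5.9]
grip_width: 0.0395
grasp_force: 20.0
```

```bash
python3 -c "
from h import *
st()"
```

```text
[15.65, [0.571, -0.078, 0.017], [2.468, -1.94, 0.001], [-1.741, -5.669, 5.931], [-0.927, 0.179, 0.292], 0.039, 19.983] 2.5640116424836217 0.28379556722939014
```

>>> send_rows --moves '[[[0, 0, 0], [0, 0, 0], -0.3]]'

```text
t: 15.75
ee_pos: [0.5709, -0.0779, 0.017]
eef_rot: [2.469, -1.94, 0.001]
force: [-2.3, -7.3, 4.7]
grip_width: 0.0395
grasp_force: 20.0
```

```bash
python3 -c "
from h import *
st()"
```

```text
[15.75, [0.571, -0.078, 0.017], [2.469, -1.94, 0.001], [-2.281, -7.337, 4.656], [-0.878, 0.167, 0.313], 0.039, 19.983] 2.563955611611921 0.2690117619931698
```

The moment holds at about 0.31 N m, a wind-up of about 0.6 rad, so the screw is seated. I'll relax the wind-up a little, open and lift away.

To row units: -11 cm / 60 = -0.1833, -6 cm / 60 = -0.1, -0.3 rad / 3.1416 = -0.0955.

>>> send_rows --moves '[[[0, 0, 0], [0, 0, -0.0477], -0.3], [[0, 0, 0], [0, 0, -0.0955], -0.3], [[0, 0, 0], [0, 0, -0.0955], 0.1], [[0, 0, 0], [0, 0, -0.0955], 0.4], [[0, 0, 0], [0, 0, -0.0955], 0.4], [[0, 0, 0], [0, 0, -0.0955], 0.4], [[0, 0, -0.0333], [0, 0, -0.0955], 0.4], [[0, 0, -0.1], [0, 0, -0.0955], 0.4], [[0, 0, -0.1833], [0, 0, -0.0955], 0.4], [[0, 0, -0.1833], [0, 0, -0.0955], 0.4]]'

```text
t: 16.75
ee_pos: [0.5759, -0.0781, 0.1338]
eef_rot: [-2.725, 1.558, -0.019]
force: [1.1, 0.1, 0.5]
grip_width: 0.0617
grasp_force: 0.0
```

```bash
python3 -c "
from h import *
cv2.imwrite('pics/w5.png',rep())
st()"
```

```text
16.75 [ 0.57586498 -0.07806701  0.13384377] [-2.72498204  1.55841925 -0.01895819] [-0.339  0.268  1.672  0.     1.189  2.271]
tab 215 ((495.5857238769531, -90.24227142333984), (10.538005828857422, 13.625829696655273), 87.70857238769531) [496.05323606 -90.81633456  71.31153887]
head 2009 ((569.6342163085938, -75.31448364257812), (41.74803924560547, 42.03007507324219), 31.475738525390625) [570.04886883 -76.31231756  65.51082745]
[16.8, [0.574, -0.077, 0.131], [-2.726, 1.559, -0.012], [0.474, 0.462, -1.21], [0.151, -0.037, -0.019], 0.062, 0.0] 2.270677407951359 -0.0020012291497550905
```

View pics/w5.png

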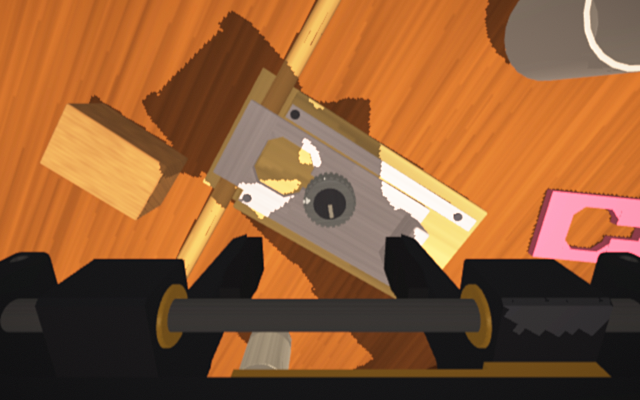

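The last view shows the strap nose over the cue at about (240,150), the slot hidden under the screw head at (330,200), and the box, mug and bottle standing. The head top sank 2.5 mm and the tab is still at x = 0.4956, so the strap is home and the screw seated.

```bash
python3 -c "
from plant import ticket
print(ticket.hand_in())"
```

```text
the job is handed in; nothing more can be done
None
```

I pushed the strap fully home and turned the thumbscrew until it seated, stopping at about 0.31 N m (about 0.6 rad of wind-up, under the 1.0 limit); I then let go, left the bottle, mug and box alone, and handed the job in at about 17 s, with no verdict shown.

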